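# Hold the tin clamp open at the index clip

### The job

Open the spring-jaw tin clamp so that someone can set the tin in it: free its lock by pushing the black knob down and turning it clockwise as far as it goes (it then stays down), then draw the wooden pull handle out towards you until the jaw's pointer lines up with the index clip on the scale rail. The spring pulls the jaw back, so finish while still holding the handle there, without letting go; leave the tin, the spice jar and the lemon where they stand.

Things in the scene. Friction and masses are not known exactly. Their poses are not given: they have to be found in the camera images.
- tin_clamp: Tin clamp fixed to the worktop: pale wooden base 315 x 170 x 14 mm, in front a grey spring housing 90 x 100 mm with its top at 54 mm, at the far end a fixed grey jaw, a moving one between; jaws 64 mm high. Origin at worktop level on the middle line, 80 mm beyond the knob axis. x runs along the slide from handle to fixed jaw (away from the robot), y left, z up. Base spans x -137 to +177 mm.
- lock_press (a joint): How far the lock knob is pushed down, m: 0 up, 0.008 fully down; sprung, 3 N at the top, 7 N at the bottom. While up it cannot be turned; at least 6 mm down it turns freely. Once turned it stays held about 5 mm down.
- lock_turn (a joint): Turn of the lock knob, rad: 0 locked (as found, its bar along the clamp's x axis), grows clockwise seen from above to the stop at 1.4 (80 degrees). Turns lightly and stays where it is left. While locked the handle cannot be pulled; it is free from about 0.9 rad.
- knob_grip (a point): Middle of the bar of the black lock knob on the housing, on its turning axis: bar 38 mm long, 13 mm wide, 26 mm high, on a round disc of 42 mm diameter, 7 mm thick. 83 mm above the worktop while the knob is up, 13 mm below the bar's top, 12 mm above the disc's upper face. Its x axis runs along the bar.
- jaw (a joint): How far the moving jaw, with rods, pointer and handle, is pulled out, m: 0 shut, grows as the handle moves to the clamp's -x (towards the robot), end stop at 0.085. A spring draws it back with 4.5 N when shut and 8 to 10 N at the mark.
- pull_handle: Wooden handle bar in front of the housing, across the clamp: 80 mm long along the clamp's y, 12 mm thick along x, 22 mm high; origin at its middle, 72 mm above the worktop, when shut at x = -185 mm in the clamp's frame (54 mm clear of the housing). On a steel stem and low crossbar; free room all round above 56 mm height. Moves only along the clamp's x.
- pointer_tip (a point): Tip of the thin black pointer blade (4 mm thick, 16 mm high, standing out 10 mm) on the left side of the moving jaw, in the clamp's frame at x = 85 mm - jaw value, y = 58 mm, 31 mm above the worktop.
- index_clip: Black index clip, 12 x 16 x 24 mm, with a thin upright fin 3 mm wide, fixed astride the aluminium scale rail at the clamp's left, in the clamp's frame at y = 66.5 mm and x = 23 to 43 mm (varies). Origin in the fin's plane, 14 mm above the worktop; axes parallel to the clamp's. The jaw is at the mark when pointer tip and fin have the same x in the clamp's frame.
- tin: Bystander: green tin, 75 mm diameter, 58 mm high, standing to the left of the clamp; origin under its middle.
- spice_jar: Bystander: slim spice jar, 45 mm diameter, 106 mm high, standing to the right of the clamp; origin under its middle.
- lemon: Bystander: yellow lemon, 78 x 55 x 56 mm, lying to the right of the clamp's front part; origin under its middle.

How it is judged:
By the outcome, as a careful person would: the job done as asked, in the order asked, and still so for the second after the job is handed in, while the arm keeps its last pose, push and grip.
It also fails if it takes over 48 s, if anything falls off the work surface, if the arm or the gripper's body presses on something with over 40 N, if the wrist force passes 120 N, or if a joint passes its speed limit or range.

### The arm

A 6-joint arm with a two-finger parallel gripper is mounted at the origin on a cart in front of the work surface, level with it; the furniture and walls round the work are solid. World frame = base frame: x ahead of the robot, y to its left, z up, the work surface at z = 0. Lengths are in m, angles in rad, forces in N, time in s.
With the tool pointing down it reaches from about 0.35 to 0.975 m from the base axis. Payload 4.9 kg.
Tool frame: the origin (TCP) lies midway between the tips of the shut fingers; the grasp point (between the pads) lies ctrl.grip_point_offset behind it (ctrl.grip_point_offset is the distance from the TCP to the grasp point, in m); x points along the fingers, y is the direction in which the jaws open and shut, and the axes are right-handed (so a half turn about x gives the same grasp; the last joint's range is limited). The gripper opens to 85 mm and grips with 20 to 120 N. Pads are 22 mm wide; open, the fingers measure 114 mm over their backs; the gripper's body (76 mm by 85 mm) begins 54 mm behind the grasp point. The pads swing forward as they close: fully open they stand 13 mm farther back than shut.
Start: joints at [-1.366, 0.053, 1.613, -0, 1.476, -0.119], TCP at [0.199, -0.593, 0.231] pointing down, gripper open.
Joint ranges: [-3.01, 3.01], [-1.01, 2.22], [0.06, 2.58], [-1.02, 4.17], [0.09, 2.62], [-3.14, 3.14]. Speed limits (rad/s): [2.57, 2.57, 3.14, 3.14, 3.14, 3.14].

### API

Orientations are given as a rotation vector (axis times angle).
In Python, from station import ctrl gives the robot as it stands. The module is installed in compiled form; this text tells all that it offers.
- The arm moves only by the tool drive_tool, never from a script. Its argument "commands" is text: rows parted by semicolons, each of 5 numbers parted by spaces: the closure, from -1 (fully open) to 1 (shut), so that 0 is half open, then the shift along the tool's x, y, z in units of 40 mm (1.0 is 40 mm), then the turn about the tool's x in units of 5 degrees (1.0 is 5 degrees). A call has 1 to 8 rows; each row is the pose to reach, as a shift and turn from the pose commanded when the call began, along the tool's axes at that moment; what a row does not reach only later rows make up. A row lasts 1/12 s, in which the tool goes at most 41.7 mm and 7.16 degrees, less where a joint would pass 70% of its speed; a pose out of reach is approached as far as the arm can. A call with a gripper value outside its range is refused whole. The fingers move at their own pace and stop on an object; "newtons" is the grip in N (left out, the last holds). Time passes only in rows, so rows that repeat a pose let the fingers close. It gives the time, the measured TCP pose, the force and the opening at its end, in the units of the state.
- ctrl.get_obs(): the state, without advancing time (a new reading comes with each control period).
- ctrl.get_image(name): name is "side" or "top" or "wrist"; returns (picture, depth): 400x640x3 uint8, blue, green, red; 400x640 float32, m along the optical axis (not along the pixel's ray), 0 where there is no reading.
- ctrl.camera_info(name): a dict with "K" (3x3 intrinsics, pixels), "T" (4x4, takes a point from camera to world coordinates). Camera axes: x right, y down, z forward; pixel columns grow to the right and rows downward; lengths in m; the calibration is good to about 2 mm. A picture is of the moment at which its call begins: read the wrist's pose just before it. camera_info takes no time and is no camera call; for the wrist camera it gives the pose at the moment of the call.
- ctrl.finish_job(): hands the job in, once; it reports no verdict.
The state is a dict: "t": time; "q": joint angles; "dq": joint speeds; "effort": joint torques, N m; "tool_pos": TCP position; "tool_rot": TCP orientation; "contact_force": force on the tool from outside, world axes, zero at the start; "wrist_torque": the same for the moment, N m; "opening": finger opening in m.
Only numpy, scipy, OpenCV 4.12 (cv2) and the standard library are available. Lean on these libraries where they do the work, as an engineer would, in place of code of your own. Each camera call takes 0.05 s, during which the arm holds its last target.

## Working session

There is one attempt and no reset: what is moved stays moved. The work goes in short steps, Python scripts to look and compute and a tool call to move; the robot and the scene stay as the last step left them, time stands still between calls to the robot, and variables do not carry over. Pictures are saved under pics/ and viewed, and the job is handed in when it is done.

Besides the shell and the picture viewer there is one more tool, called after "Emit:" as a command line: name --argument value ..., lists and objects as JSON in quotes. drive_tool: Moves the arm, as the interface text tells. Its arguments: {"type":"object","properties":{"commands":{"type":"string"},"newtons":{"type":"number"}},"required":["commands"]}

```bash
mkdir -p pics
cat > h.py <<'E'
from station import ctrl
import numpy as np, cv2
from scipy.spatial.transform import Rotation as R
def cap(n,tag):
    info=ctrl.camera_info(n); im,d=ctrl.get_image(n)
    cv2.imwrite(f'pics/{tag}.png',im); np.savez(f'pics/{tag}.npz',im=im,d=d,K=info['K'],T=info['T'])
    return im,d,info
def load(tag):
    z=np.load(f'pics/{tag}.npz'); return z['im'],z['d'],z['K'],z['T']
def cloud(tag):
    im,d,K,T=load(tag); v,u=np.mgrid[:400,:640]
    P=np.stack([(u-K[0,2])/K[0,0]*d,(v-K[1,2])/K[1,1]*d,d],-1)
    return im,d,P@T[:3,:3].T+T[:3,3]
def onplane(tag,u,v,z):
    im,d,K,T=load(tag); r=T[:3,:3]@np.linalg.solve(K,[u,v,1]); o=T[:3,3]
    return o+r*(z-o[2])/r[2]
E
python3 - <<'E'
from h import *
o=ctrl.get_obs(); print({k:np.round(v,3) for k,v in o.items()}, ctrl.grip_point_offset)
cap('top','top0'); cap('side','side0')
E
```

```text
{'t': np.float64(0.0), 'q': array([-1.366,  0.053,  1.614, -0.   ,  1.476, -0.119]), 'dq': array([-0.   ,  0.001, -0.   ,  0.001,  0.   ,  0.001]), 'effort': array([-1.0000e-03, -3.9369e+01, -3.7017e+01, -0.0000e+00,  7.0000e-03,
       -0.0000e+00]), 'tool_pos': array([ 0.199, -0.592,  0.23 ]), 'tool_rot': array([ 2.047,  0.336, -2.047]), 'contact_force': array([0.647, 0.7  , 0.551]), 'wrist_torque': array([ 0.024, -0.062,  0.027]), 'opening': np.float64(0.086)} 0.0187
```

View pics/top0.png

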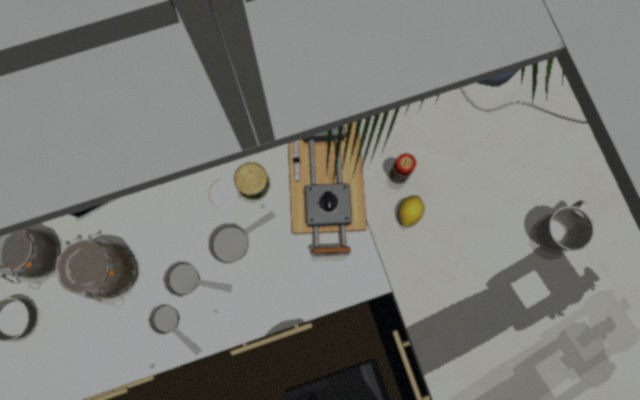

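View pics/side0.png

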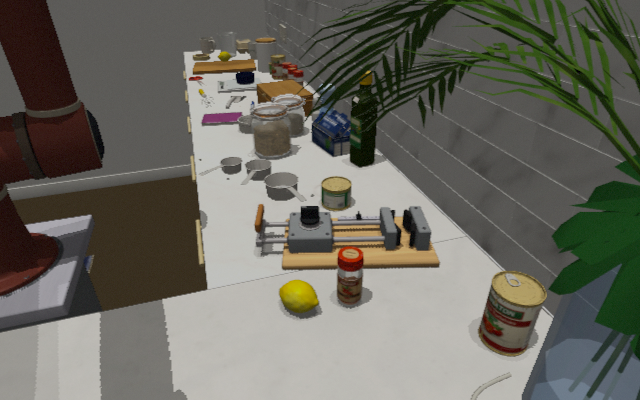

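The top view shows the clamp with the knob at about (329,202), the handle at about (330,250) and the rail near (297,160). The side view agrees. I'll enlarge and measure.

Run:
```python
from h import *
im,d,W=cloud('top0')
c=im[120:270,230:430]; cv2.imwrite('pics/top0c.png',cv2.resize(c,None,fx=4,fy=4,interpolation=cv2.INTER_CUBIC))
im2,d2,W2=cloud('side0')
c=im2[180:280,240:450]; cv2.imwrite('pics/side0c.png',cv2.resize(c,None,fx=3.8,fy=3.8,interpolation=cv2.INTER_CUBIC))
for u,v in [(329,202),(330,250),(315,190),(343,190),(343,218),(312,220),(297,146),(297,160),(300,225),(360,225),(252,180),(403,167),(411,210)]:
  print(u,v,np.round(W[v,u],4))
```

```text
329 202 [ 0.6252 -0.1225  0.0947]
330 250 [ 0.5302 -0.0922  0.0795]
315 190 [ 0.6684 -0.1062  0.0518]
343 190 [ 0.6481 -0.1646  0.0537]
343 218 [ 0.5894 -0.1439  0.0516]
312 220 [ 0.6064 -0.0781  0.0556]
297 146 [ 0.7861 -0.1026  0.0251]
297 160 [ 0.7535 -0.0919  0.0275]
300 225 [ 0.6103 -0.0509  0.0168]
360 225 [ 0.5671 -0.1791  0.0137]
252 180 [0.7341 0.0187 0.0555]
403 167 [ 0.6441 -0.295   0.1056]
411 210 [ 0.5577 -0.2903  0.0543]
```

View pics/top0c.png

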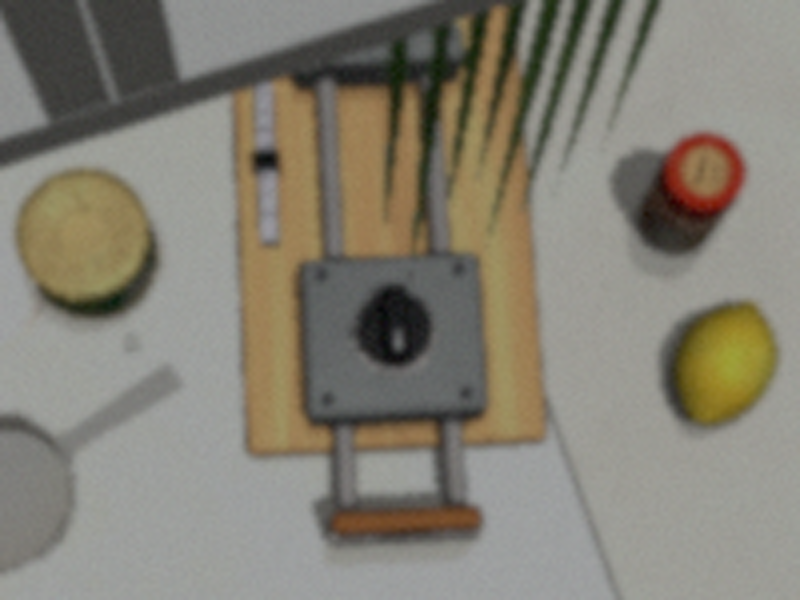

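View pics/side0c.png

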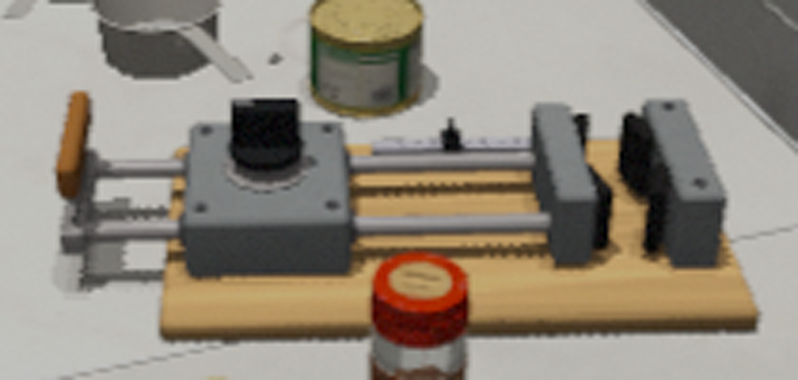

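Run:
```python
from h import *
for tag in ['top0','side0']:
  im,d,W=cloud(tag)
  near=(abs(W[...,0]-.63)<.09)&(abs(W[...,1]+.12)<.09)
  m=near&(abs(W[...,2]-.054)<.007)
  r=cv2.minAreaRect(W[m][:,:2].astype(np.float32)*1000); print(tag,'housing',m.sum(),r)
  m=near&(W[...,2]>.088)&(W[...,2]<.1); p=W[m]; print('knob',m.sum(),p.mean(0).round(4)); r=cv2.minAreaRect(p[:,:2].astype(np.float32)*1000);print(r)
  hsv=cv2.cvtColor(im,cv2.COLOR_BGR2HSV)
  m=(abs(W[...,0]-.53)<.05)&(abs(W[...,1]+.1)<.08)&(W[...,2]>.06)&(W[...,2]<.09)&(hsv[...,1]>110)
  p=W[m]; r=cv2.minAreaRect(p[:,:2].astype(np.float32)*1000);print('handle',m.sum(),p.mean(0).round(4),r)
  m=(hsv[...,1]>70)&(abs(W[...,2]-.014)<.006)&(abs(W[...,0]-.68)<.2)&(abs(W[...,1]+.12)<.15)
  r=cv2.minAreaRect(W[m][:,:2].astype(np.float32)*1000);print('base',m.sum(),r)
```

```text
top0 housing 1506 ((631.0230102539062, -123.5792236328125), (100.17862701416016, 90.4925308227539), 73.65531921386719)
knob 106 [ 0.6306 -0.1231  0.0951]
((631.6209106445312, -122.66565704345703), (12.580077171325684, 38.01737976074219), 71.0184326171875)
handle 180 [ 0.53  -0.094  0.082] ((529.8463745117188, -94.09341430664062), (75.42010498046875, 10.602112770080566), 73.62202453613281)
base 3677 ((710.663818359375, -106.29498291015625), (245.1168670654297, 258.1990661621094), 73.95433807373047)
side0 housing 977 ((631.616943359375, -126.49193572998047), (102.71052551269531, 89.90396881103516), 74.07844543457031)
knob 103 [ 0.6311 -0.1287  0.0931]
((631.0383911132812, -127.29354095458984), (11.391725540161133, 34.977867126464844), 73.03663635253906)
handle 152 [ 0.528  -0.1101  0.0791] ((530.6141357421875, -100.23167419433594), (75.53321838378906, 11.33423900604248), 74.26171875)
base 3286 ((737.065185546875, -117.53950500488281), (248.25189208984375, 312.1863098144531), 74.00586700439453)
```

Run:
```python
from h import *
o=ctrl.get_obs(); M=R.from_rotvec(o['tool_rot']).as_matrix(); print(M.round(3)); print('y ang',np.degrees(np.arctan2(M[1,1],M[0,1])),'q',o['q'])
a=np.radians(-16.2); X=np.array([np.cos(a),np.sin(a)]); Y=np.array([-X[1],X[0]])
k=np.array([.631,-.1245])
O=k+.08*X
p=onplane('top0',296.25,160,.03)[:2]; print('clip',p,(p-O)@X,(p-O)@Y)
p=onplane('top0',296.25,159,.038)[:2]; print('clip',p,(p-O)@X,(p-O)@Y)
for n,(u,v) in {'tin':(251,178)}.items(): print(n)
d=np.array([k[0],k[1],.13])-o['tool_pos']; print('tool shift units',M.T@d/.04)
```

```text
[[-0.     0.318 -0.948]
 [ 0.002 -0.948 -0.318]
 [-1.    -0.002 -0.   ]]
y ang -71.44753322853225 q [-1.36599055e+00  5.33044437e-02  1.61416078e+00 -7.31239598e-06
  1.47603369e+00 -1.18994946e-01]
clip [ 0.75336582 -0.09008429] 0.027905446379808237 0.06718816607232488
clip [ 0.75332175 -0.09034651] 0.027936281052791306 0.0669240568110169
tin
tool shift units [  2.5219007   -7.63594259 -13.96260814]
```

```bash
python3 - <<'E'
from h import *
im,d,W=cloud('top0')
for u,v in [(250,145),(300,130),(200,150),(350,115),(335,170),(332,175),(380,140),(360,150),(410,110)]:
  print(u,v,np.round(W[v,u],3))
m=(W[...,2]>.12)&(W[...,0]<.85)&(W[...,0]>.3)&(abs(W[...,1]+.1)<.4)
p=W[m]; print(m.sum()); 
if m.sum():
  for x in np.arange(.5,.85,.05):
    q=p[(p[:,0]>=x)&(p[:,0]<x+.05)]
    if len(q): print(x,len(q),q.min(0).round(2),q.max(0).round(2))
print(ctrl.camera_info('top')['T'][:3,3])
def go(pos,yaw):
  o=ctrl.get_obs(); M=R.from_rotvec(o['tool_rot']).as_matrix()
  print((M.T@(np.array(pos)-o['tool_pos'])/.04).round(3))
go([.6,-.135,.25],0)
E
cat >> h.py <<'E'
def go(pos,yaw):
  """units for target TCP world pos and yaw (deg, world angle of tool y), assuming tool straight down"""
  o=ctrl.get_obs(); M=R.from_rotvec(o['tool_rot']).as_matrix()
  y=np.degrees(np.arctan2(M[1,1],M[0,1]))
  print('shift',(M.T@(np.array(pos)-o['tool_pos'])/.04).round(3),'turn',round((y-yaw)/5,3),'now',o['tool_pos'].round(4),'yaw',round(y,2),'F',o['contact_force'].round(1),'op',round(float(o['opening']),4),'t',round(float(o['t']),2))
E
```

```text
250 145 [ 0.607 -0.014  0.647]
300 130 [ 0.608 -0.067  0.64 ]
200 150 [0.621 0.036 0.64 ]
350 115 [ 0.607 -0.121  0.64 ]
335 170 [ 0.636 -0.13   0.307]
332 175 [ 0.698 -0.158  0.013]
380 140 [ 0.745 -0.295 -0.   ]
360 150 [ 0.637 -0.168  0.381]
410 110 [ 0.792 -0.39  -0.001]
96270
0.5 2709 [ 0.5  -0.42  0.62] [ 0.55 -0.36  0.64]
0.55 3585 [ 0.55 -0.45  0.47] [ 0.6  -0.36  0.64]
0.6000000000000001 46735 [ 0.6  -0.46  0.26] [0.65 0.26 0.9 ]
0.6500000000000001 22607 [ 0.65 -0.41  0.27] [0.7  0.24 0.82]
0.7000000000000002 14298 [ 0.7  -0.26  0.26] [0.75 0.22 0.75]
0.7500000000000002 3061 [ 0.75 -0.11  0.64] [0.79 0.21 0.65]
[ 0.44153727 -0.02406658  1.12375643]
[ -0.478  -7.639 -13.145]
```

Emit:
drive_tool --commands "-1 0.5 -1 -1.7 -1.4; -1 0.5 -1.5 -3 -2.8; -1 0.5 -2 -4 -4.2; -1 0.5 -2.5 -5 -5.6; -1 0.5 -3 -6 -7; -1 0.5 -3.6 -7 -8.4; -1 0.5 -4.2 -8 -9.8; -1 0.5 -4.8 -9 -11.2"

```text
t: 0.77
tool_pos: [0.4293, -0.3514, 0.211]
tool_rot: [1.401, 1.073, -1.401]
contact_force: [-0.0, -0.7, 0.3]
opening: 0.0851
```

Run:
```python
from h import *
go([.60,-.135,.21],73.8)
```

```text
shift [ 0.027  2.711 -6.335] turn -17.782 now [ 0.4293 -0.3514  0.211 ] yaw -15.11 F [-0.  -0.7  0.3] op 0.0851 t 0.77
```

Emit:
drive_tool --commands "-1 0 0.4 -1 -1.4; -1 0 0.8 -2 -2.8; -1 0 1.2 -3 -4.2; -1 0 1.6 -4 -5.6; -1 0 2 -5 -7; -1 0 2.4 -5.6 -8.4; -1 0 2.7 -6.3 -9.8; -1 0 2.7 -6.3 -11.2"

```text
t: 1.43
tool_pos: [0.6019, -0.1347, 0.2108]
tool_rot: [0.667, 1.467, -0.664]
contact_force: [-0.9, -0.4, 0.3]
opening: 0.0853
```

Run:
```python
from h import *
go([.60,-.135,.21],73.8)
```

```text
shift [ 0.021 -0.04  -0.025] turn -6.52 now [ 0.6019 -0.1347  0.2108] yaw 41.2 F [-0.9 -0.4  0.3] op 0.0853 t 1.43
```

Emit:
drive_tool --commands "-1 0 0 0 -1.4; -1 0 0 0 -2.8; -1 0 0 0 -4.2; -1 0 0 0 -5.6; -1 0 0 0 -6.52; -1 0 0 0 -6.52"

```text
t: 1.93
tool_pos: [0.5993, -0.139, 0.2109]
tool_rot: [0.23, 1.56, -0.23]
contact_force: [0.2, -0.3, 0.0]
opening: 0.0854
```

Run:
```python
from h import *
go([.631,-.1245,.13],73.8)
im,d,i=cap('wrist','w1'); print(i['T'].round(3))
im,d,W=cloud('w1')
near=(abs(W[...,0]-.63)<.09)&(abs(W[...,1]+.12)<.09)
m=near&(abs(W[...,2]-.054)<.007); print('housing',m.sum(),cv2.minAreaRect(W[m][:,:2].astype(np.float32)*1000))
m=near&(W[...,2]>.088)&(W[...,2]<.1); p=W[m]; print('knob',m.sum(),p.mean(0).round(4), cv2.minAreaRect(p[:,:2].astype(np.float32)*1000))
```

```text
shift [2.021 0.576 0.657] turn -0.115 now [ 0.5993 -0.139   0.2109] yaw 73.22 F [ 0.2 -0.3  0. ] op 0.0854 t 1.93
[[ 0.289  0.905  0.313  0.518]
 [ 0.957 -0.274 -0.093 -0.115]
 [ 0.002  0.326 -0.945  0.355]
 [ 0.     0.     0.     1.   ]]
housing 8225 ((629.6138916015625, -123.78910827636719), (100.19938659667969, 89.50405883789062), 74.11160278320312)
knob 751 [ 0.6279 -0.1238  0.0962] ((629.8129272460938, -123.9571533203125), (12.827605247497559, 37.64051818847656), 74.20006561279297)
```

View pics/w1.png

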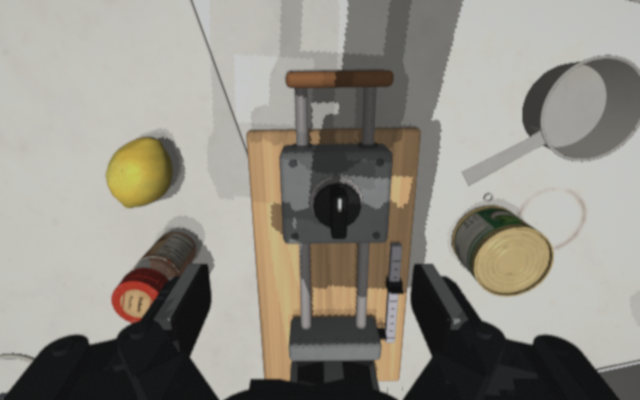

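The wrist view has the knob at (337,205), the handle at (340,78), the clip at (395,287) and the pointer at (387,333). I'll crop the clip and pointer to measure them.

Run:
```python
from h import *
im,d,W=cloud('w1')
c=im[230:360,340:440]; cv2.imwrite('pics/w1c.png',cv2.resize(c,None,fx=6,fy=4.6,interpolation=cv2.INTER_CUBIC))
hsv=cv2.cvtColor(im,cv2.COLOR_BGR2HSV)
m=(hsv[...,1]>110)&(abs(W[...,2]-.079)<.008)&(abs(W[...,0]-.53)<.05)&(abs(W[...,1]+.1)<.08)
print('handle',m.sum(),W[m].mean(0),cv2.minAreaRect(W[m][:,:2].astype(np.float32)*1000))
a=np.radians(-16.1); X=np.array([np.cos(a),np.sin(a)]); Y=np.array([-X[1],X[0]])
O=np.array([.6302,-.124])+.08*X
C=np.stack([(W[...,:2]-O)@X,(W[...,:2]-O)@Y,W[...,2]],-1)
m=(abs(C[...,1]-.0665)<.012)&(C[...,0]>-.03)&(C[...,0]<.1)&(im.max(-1)<60)&(C[...,2]>.008)
v,u=np.nonzero(m)
for z0,z1 in [(.008,.02),(.02,.027),(.027,.045)]:
  k=m&(C[...,2]>z0)&(C[...,2]<=z1)
  if k.sum(): print(z0,k.sum(),C[k].mean(0).round(4),C[k].min(0).round(4),C[k].max(0).round(4))
go([.6302,-.124,.13],73.9)
```

```text
handle 1471 [ 0.52933294 -0.09621467  0.08362316] ((530.1014404296875, -95.82650756835938), (76.36840057373047, 10.60860824584961), 73.23033905029297)
0.008 3 [0.0249 0.0608 0.0183] [0.0241 0.0599 0.0178] [0.0261 0.0614 0.019 ]
0.02 25 [0.0273 0.0603 0.0236] [0.0238 0.0585 0.0202] [0.0343 0.0727 0.0268]
0.027 176 [0.034  0.0645 0.033 ] [0.0226 0.0545 0.027 ] [0.0844 0.0732 0.0429]
shift [2.023 0.585 0.631] turn -0.169 now [ 0.5993 -0.1391  0.2109] yaw 73.05 F [-0.4 -0.6 -1.5] op 0.0852 t 1.98
```

View pics/w1c.png

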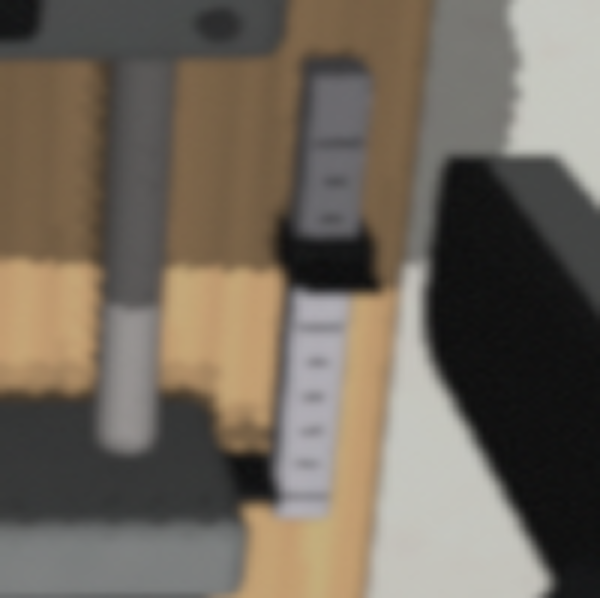

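Emit:
drive_tool --commands "-0.3 0.7 0.4 0.63 -0.17; -0.3 1.4 0.58 0.63 -0.17; -0.3 2 0.58 0.63 -0.17; -0.3 2.6 0.58 0.63 -0.17; -0.2 2.6 0.58 0.63 -0.17; -0.2 2.6 0.58 0.63 -0.17" --newtons 40

```text
t: 2.48
tool_pos: [0.6291, -0.1239, 0.1057]
tool_rot: [0.221, 1.564, -0.22]
contact_force: [-0.4, -0.2, 0.9]
opening: 0.0514
```

Run:
```python
from h import *
go([.6302,-.124,.074],73.9)
im,d,i=cap('wrist','w2')
im,d,W=cloud('w2')
near=(abs(W[...,0]-.63)<.09)&(abs(W[...,1]+.12)<.09)
m=(abs(W[...,0]-.63)<.025)&(abs(W[...,1]+.124)<.015)&(W[...,2]>.088)&(W[...,2]<.1); p=W[m]; print('knob',m.sum(),p.mean(0).round(4), cv2.minAreaRect(p[:,:2].astype(np.float32)*1000))
```

```text
shift [0.793 0.004 0.03 ] turn 0.005 now [ 0.6291 -0.1239  0.1057] yaw 73.93 F [-0.4 -0.2  0.9] op 0.0514 t 2.48
knob 1881 [ 0.6276 -0.1236  0.0962] ((629.6452026367188, -124.3027114868164), (12.768732070922852, 37.87316131591797), 74.2476577758789)
```

View pics/w2.png

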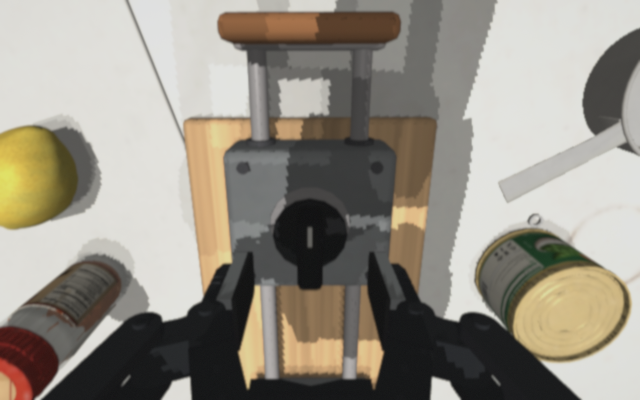

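The bar stands midway between the fingers, at about (310,265). Next I descend and close.

Emit:
drive_tool --commands "-0.2 0.4 0 0 0; -0.2 0.75 0 0.02 0; -0.2 0.77 0 0.02 0; 1 0.77 0 0.02 0; 1 0.77 0 0.02 0; 1 0.77 0 0.02 0; 1 0.77 0 0.02 0; 1 0.77 0 0.02 0" --newtons 40

```text
t: 3.2
tool_pos: [0.6319, -0.125, 0.0781]
tool_rot: [0.218, 1.558, -0.22]
contact_force: [-2.1, -2.6, 1.3]
opening: 0.0119
```

Run:
```python
from h import *
go([.6302,-.124,.066],73.9)
```

```text
shift [ 0.304  0.014 -0.049] turn 0.02 now [ 0.6319 -0.125   0.0781] yaw 74.0 F [-2.1 -2.6  1.3] op 0.0119 t 3.2
```

Emit:
drive_tool --commands "1 0.1 0 0 0; 1 0.2 0 0 0; 1 0.2 0 0 0; 1 0.2 0 0 0"

```text
t: 3.53
tool_pos: [0.632, -0.125, 0.0702]
tool_rot: [0.218, 1.558, -0.22]
contact_force: [-2.2, -1.8, 7.6]
opening: 0.012
```

Emit:
drive_tool --commands "1 0.03 0 0 0; 1 0.03 0 0 1; 1 0.03 0 0 2; 1 0.03 0 0 3; 1 0.03 0 0 4; 1 0.03 0 0 4"

```text
t: 4.03
tool_pos: [0.6319, -0.1254, 0.0701]
tool_rot: [0.493, 1.512, -0.495]
contact_force: [-6.1, -1.8, 12.4]
opening: 0.0118
```

Run:
```python
from h import *
go([.6302,-.124,.066],-6)
print(ctrl.get_obs()['wrist_torque'].round(2))
cap('wrist','w3')
```

```text
shift [ 0.103  0.003 -0.054] turn 11.967 now [ 0.6319 -0.1254  0.0701] yaw 53.84 F [-6.1 -1.8 12.4] op 0.0118 t 4.03
[-0.19  1.06  0.01]
```

View pics/w3.png

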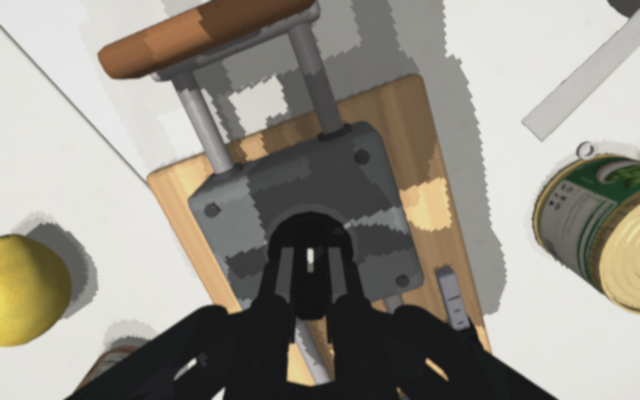

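Emit:
drive_tool --commands "1 0 0 -0.04 1.2; 1 0 0 -0.04 2.4; 1 0 0 -0.04 3.6; 1 0 0 -0.04 4.8; 1 0 0 -0.04 6; 1 0 0 -0.04 7.2; 1 0 0 -0.04 8.4; 1 0 0 -0.04 8.4"

```text
t: 4.75
tool_pos: [0.6312, -0.1257, 0.0701]
tool_rot: [1.054, 1.295, -1.057]
contact_force: [-3.9, -6.1, 9.6]
opening: 0.0119
```

Run:
```python
from h import *
go([.6302,-.124,.066],-6)
print(ctrl.get_obs()['wrist_torque'].round(2))
```

```text
shift [ 0.103 -0.016 -0.047] turn 3.559 now [ 0.6312 -0.1257  0.0701] yaw 11.8 F [-3.9 -6.1  9.6] op 0.0119 t 4.75
[-0.84  0.64 -0.05]
```

Emit:
drive_tool --commands "1 0 0 -0.03 1.2; 1 0 0 -0.03 2.4; 1 0 0 -0.03 3.2; 1 0 0 -0.03 3.7; 1 0 0 -0.03 3.9; 1 0 0 -0.03 3.9"

```text
t: 5.25
tool_pos: [0.6309, -0.1257, 0.0701]
tool_rot: [1.301, 1.138, -1.305]
contact_force: [-4.3, -7.6, 9.4]
opening: 0.0122
```

Run:
```python
from h import *
go([.6302,-.124,.066],-6)
print(ctrl.get_obs()['wrist_torque'].round(2))
cap('wrist','w4')
```

```text
shift [ 0.103 -0.023 -0.04 ] turn -0.295 now [ 0.6309 -0.1257  0.0701] yaw -7.47 F [-4.3 -7.6  9.4] op 0.0122 t 5.25
[-1.32  0.63  0.4 ]
```

View pics/w4.png

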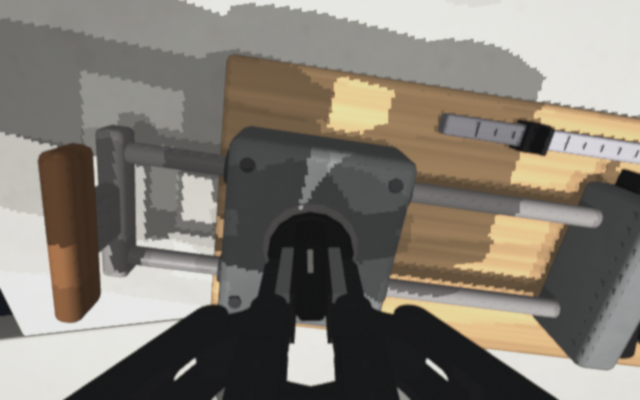

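The bar has turned about 80°, and a +0.4 N m reaction shows it is against the stop. Now I release it and rise.

Emit:
drive_tool --commands "0 0 0 0 0; -0.2 0 0 0 0; -0.2 -0.2 0 0 0; -0.2 -0.8 0 0 0; -0.2 -1.3 0 0 0; -0.2 -1.5 0 0 0; -0.2 -1.5 0 0 0"

```text
t: 5.88
tool_pos: [0.6314, -0.1225, 0.1305]
tool_rot: [1.306, 1.14, -1.301]
contact_force: [0.5, -0.1, -0.1]
opening: 0.0512
```

Run:
```python
from h import *
cap('wrist','w5')
im,d,W=cloud('w5')
m=(abs(W[...,0]-.63)<.03)&(abs(W[...,1]+.124)<.03)&(W[...,2]>.078)&(W[...,2]<.105); p=W[m]; print('knob',m.sum(),p.mean(0).round(4), cv2.minAreaRect(p[:,:2].astype(np.float32)*1000)); print(np.percentile(p[:,2],[50,90]))
go([.5301,-.095,.13],-16.1)
go([.5301,-.095,.0575],-16.1)
```

```text
knob 1478 [ 0.631  -0.1209  0.0908] ((630.6829223632812, -123.61744689941406), (37.81555938720703, 12.984979629516602), 83.78102111816406)
[0.09154773 0.09256027]
shift [-0.042 -2.573 -0.349] turn 1.724 now [ 0.6303 -0.1222  0.1285] yaw -7.48 F [-0.1  0.7  0.1] op 0.0514 t 5.93
shift [ 1.77  -2.577 -0.349] turn 1.724 now [ 0.6303 -0.1222  0.1285] yaw -7.48 F [-0.1  0.7  0.1] op 0.0514 t 5.93
```

View pics/w5.png

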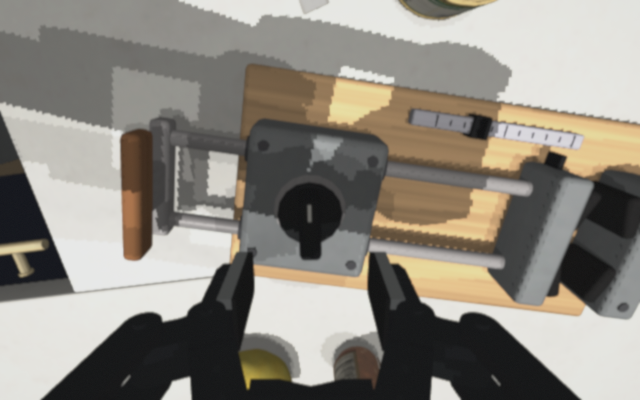

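Run:
```python
from h import *
im,d,K,T=load('w5'); print(K.round(1).tolist(),T[:3,3].round(3))
c=im[100:190,440:600]; c=cv2.convertScaleAbs(c,alpha=2.0,beta=10); cv2.imwrite('pics/w5c.png',cv2.resize(c,None,fx=5,fy=5,interpolation=cv2.INTER_CUBIC))
```

```text
[[353.4, 0.0, 310.5], [0.0, 353.4, 193.0], [0.0, 0.0, 1.0]] [ 0.641 -0.038  0.274]
```

View pics/w5c.png

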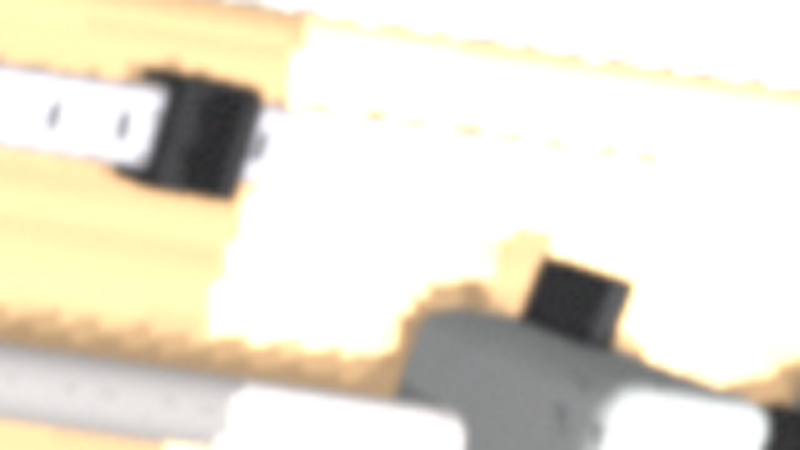

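Emit:
drive_tool --commands "-0.2 0 1 0 0; -0.2 0 1.8 0 0; -0.2 0 1.8 0 0; -0.2 0 1.8 0 0"

```text
t: 6.27
tool_pos: [0.7007, -0.1314, 0.1243]
tool_rot: [1.304, 1.149, -1.307]
contact_force: [-0.3, 0.2, -0.4]
opening: 0.0515
```

Run:
```python
from h import *
o=ctrl.get_obs(); print(o['tool_pos'],o['contact_force'],o['dq'].round(3))
im,d,i=cap('wrist','w6')
c=cv2.convertScaleAbs(im,alpha=1.6,beta=10); cv2.imwrite('pics/w6b.png',c)
```

```text
[ 0.70067686 -0.13139002  0.1243174 ] [-0.29670401  0.20176139 -0.36628232] [-0.002 -0.049  0.038 -0.     0.01  -0.002]
```

View pics/w6b.png

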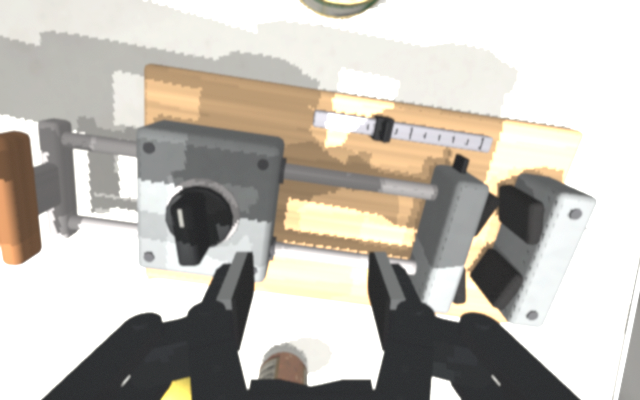

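Run:
```python
from h import *
im,d,K,T=load('w6')
c=im[105:180,365:475]; c=cv2.convertScaleAbs(c,alpha=1.8,beta=10); c=cv2.resize(c,None,fx=7,fy=7,interpolation=cv2.INTER_CUBIC); cv2.imwrite('pics/w6c.png',c)
_,_,W=cloud('w6')
for tag in ['w6']:
  # clamp axes from housing & knob
  a=np.radians(-16.1); X=np.array([np.cos(a),np.sin(a)]); Y=np.array([-X[1],X[0]])
  near=(abs(W[...,0]-.63)<.07)&(abs(W[...,1]+.12)<.07)
  m=near&(abs(W[...,2]-.054)<.005); print('housing',cv2.minAreaRect(W[m][:,:2].astype(np.float32)*1000))
  O=np.array([.6302,-.124])+.08*X
  C=np.stack([(W[...,:2]-O)@X,(W[...,:2]-O)@Y,W[...,2]],-1)
  for u,v in [(378,128),(381,128),(383,128),(386,128),(389,129),(455,160),(458,160),(460,161),(462,162),(465,163)]:
    print(u,v,C[v,u].round(4),im[v,u])
```

```text
housing ((631.4019165039062, -123.67808532714844), (99.57779693603516, 88.84295654296875), 74.06817626953125)
378 128 [0.0266 0.0672 0.0294] [39 38 38]
381 128 [0.0286 0.0675 0.0289] [31 30 30]
383 128 [0.0289 0.0683 0.0339] [21 20 20]
386 128 [0.0297 0.0692 0.0388] [34 34 33]
389 129 [0.0319 0.0687 0.0381] [33 32 31]
455 160 [0.0831 0.0539 0.0309] [28 33 39]
458 160 [0.0829 0.0551 0.0357] [19 19 18]
460 161 [0.0832 0.0551 0.0384] [20 19 19]
462 162 [0.0835 0.0551 0.041 ] [20 19 19]
465 163 [0.084  0.0554 0.0444] [35 34 34]
```

View pics/w6c.png

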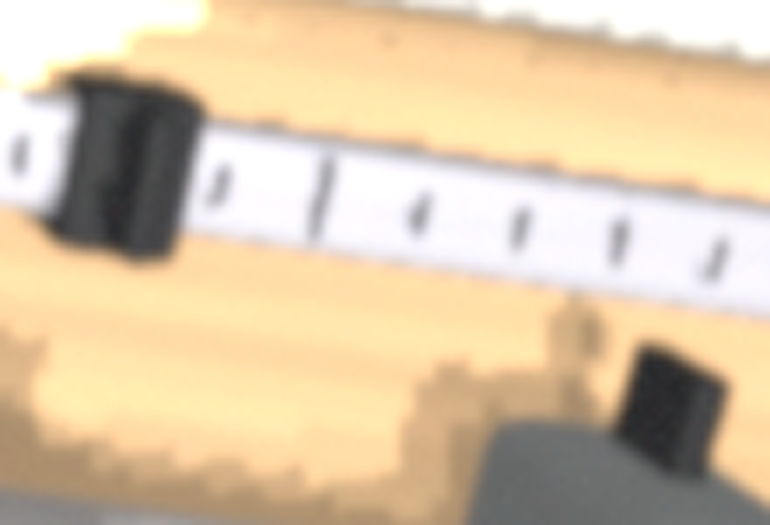

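Run:
```python
from h import *
im,d,W=cloud('w6')
a=np.radians(-16.0); X=np.array([np.cos(a),np.sin(a)]); Y=np.array([-X[1],X[0]])
O=np.array([.6302,-.124])+.08*X
C=np.stack([(W[...,:2]-O)@X,(W[...,:2]-O)@Y,W[...,2]],-1)
g=im.max(-1)
for v in [124,127,130,133,136]:
  print(v,[(u,int(g[v,u]),*(C[v,u]*1000).round(1)) for u in range(374,396,1)])
for v in [156,160,164]:
  print(v,[(u,int(g[v,u]),*(C[v,u]*1000).round(1)) for u in range(452,470,1)])
```

```text
124 [(374, 103, np.float64(24.4), np.float64(68.7), np.float64(24.3)), (375, 73, np.float64(24.5), np.float64(69.1), np.float64(27.2)), (376, 43, np.float64(25.0), np.float64(69.3), np.float64(28.4)), (377, 37, np.float64(25.6), np.float64(69.5), np.float64(28.9)), (378, 39, np.float64(-22.5), np.float64(96.0), np.float64(268.1)), (379, 40, np.float64(27.1), np.float64(69.6), np.float64(27.7)), (380, 38, np.float64(27.4), np.float64(69.9), np.float64(29.8)), (381, 32, np.float64(28.2), np.float64(69.9), np.float64(29.0)), (382, 24, np.float64(28.7), np.float64(70.1), np.float64(29.6)), (383, 22, np.float64(29.0), np.float64(70.4), np.float64(31.5)), (384, 21, np.float64(29.2), np.float64(70.7), np.float64(33.2)), (385, 24, np.float64(29.1), np.float64(71.2), np.float64(36.9)), (386, 30, np.float64(29.3), np.float64(71.4), np.float64(38.6)), (387, 36, np.float64(29.6), np.float64(71.7), np.float64(40.2)), (388, 36, np.float64(30.6), np.float64(71.6), np.float64(38.6)), (389, 34, np.float64(31.1), np.float64(71.8), np.float64(39.0)), (390, 33, np.float64(31.7), np.float64(71.9), np.flo
[... 8935 characters left out ...]
64(83.8), np.float64(52.5), np.float64(37.2)), (460, 19, np.float64(83.6), np.float64(53.0), np.float64(39.0)), (461, 21, np.float64(83.6), np.float64(53.3), np.float64(40.4)), (462, 23, np.float64(83.6), np.float64(53.7), np.float64(41.9)), (463, 28, np.float64(83.6), np.float64(54.0), np.float64(43.1)), (464, 33, np.float64(84.3), np.float64(54.1), np.float64(43.0)), (465, 33, np.float64(85.1), np.float64(54.2), np.float64(42.8)), (466, 38, np.float64(85.2), np.float64(54.5), np.float64(44.0)), (467, 62, np.float64(86.2), np.float64(54.4), np.float64(43.2)), (468, 100, np.float64(100.4), np.float64(49.4), np.float64(15.3)), (469, 130, np.float64(101.2), np.float64(49.5), np.float64(15.1))]
```

Fin centre is at 30.5 mm and pointer centre at 85.2 mm in the clamp frame, so the pull needed is 54.6 mm. Next is the handle.

Run:
```python
from h import *
go([.5297,-.0952,.12],-16.0)
```

```text
shift [ 0.142 -4.34  -0.34 ] turn 1.703 now [ 0.7001 -0.1313  0.1249] yaw -7.49 F [ 0.2 -0.7 -0.3] op 0.0512 t 6.32
```

Emit:
drive_tool --commands "-0.2 0 -1 -0.1 1; -0.2 0 -2 -0.2 1.7; -0.2 0 -3 -0.3 1.7; -0.2 0 -4 -0.34 1.7; -0.2 0 -4.34 -0.34 1.7; -0.2 0 -4.34 -0.34 1.7; -0.2 0 -4.34 -0.34 1.7"

```text
t: 6.9
tool_pos: [0.5298, -0.0954, 0.1275]
tool_rot: [1.412, 1.063, -1.412]
contact_force: [0.4, -0.4, 1.7]
opening: 0.0519
```

Run:
```python
from h import *
go([.5297,-.0952,.06],-16.0)
im,d,_=cap('wrist','w7')
im,d,W=cloud('w7')
hsv=cv2.cvtColor(im,cv2.COLOR_BGR2HSV)
m=(hsv[...,1]>110)&(abs(W[...,2]-.079)<.008)&(abs(W[...,0]-.53)<.05)&(abs(W[...,1]+.1)<.08)
print('handle',m.sum(),W[m].mean(0),cv2.minAreaRect(W[m][:,:2].astype(np.float32)*1000))
```

```text
shift [ 1.687 -0.005 -0.004] turn -0.003 now [ 0.5298 -0.0954  0.1275] yaw -16.01 F [ 0.4 -0.4  1.7] op 0.0519 t 6.9
handle 2078 [ 0.53139347 -0.09038235  0.08326753] ((530.336181640625, -94.23944091796875), (78.23469543457031, 10.023968696594238), 74.47714233398438)
```

View pics/w7.png

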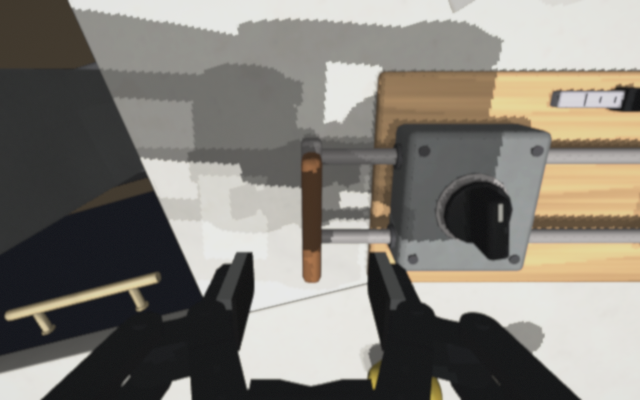

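The handle at (312,215) is centred between the fingers, and the knob bar still lies across. I descend and grip.

Emit:
drive_tool --commands "-0.2 0.8 0 0 0; -0.2 1.6 0 0 0; -0.2 1.68 0 0 0; 1 1.68 0 0 0; 1 1.68 0 0 0; 1 1.68 0 0 0; 1 1.68 0 0 0; 1 1.68 0 0 0" --newtons 80

```text
t: 7.62
tool_pos: [0.5301, -0.0955, 0.0627]
tool_rot: [1.41, 1.067, -1.414]
contact_force: [-9.2, 1.7, 6.9]
opening: 0.01
```

Run:
```python
from h import *
go([.5297,-.0952,.06],-16.0)
```

```text
shift [ 0.067 -0.012 -0.004] turn 0.005 now [ 0.5301 -0.0955  0.0627] yaw -15.97 F [-9.2  1.7  6.9] op 0.01 t 7.62
```

Emit:
drive_tool --commands "1 0 -0.15 0 0; 1 0 -0.3 0 0; 1 0 -0.45 0 0; 1 0 -0.6 0 0; 1 0 -0.8 0 0; 1 0 -1 0 0; 1 0 -1 0 0"

```text
t: 8.2
tool_pos: [0.4942, -0.0853, 0.0627]
tool_rot: [1.414, 1.058, -1.407]
contact_force: [6.8, -1.9, -2.2]
opening: 0.0102
```

Run:
```python
from h import *
a=np.radians(-16.0); X=np.array([np.cos(a),np.sin(a)])
s0=np.array([.5301,-.0955])@X
o=ctrl.get_obs(); print('pull',s0-o['tool_pos'][:2]@X,o['contact_force'].round(1),o['tool_pos'].round(4))
cap('wrist','w8')
```

```text
pull 0.03730120305599244 [ 6.8 -1.9 -2.2] [ 0.4942 -0.0853  0.0627]
```

View pics/w8.png

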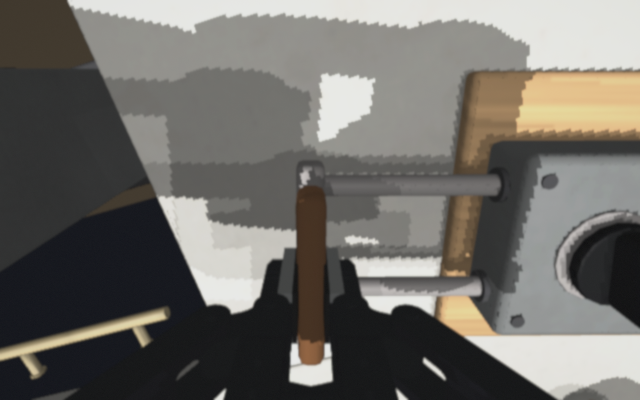

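The handle comes along against a spring force of about 7 N, with 37.3 mm pulled so far. I pull the remaining 17.3 mm.

Emit:
drive_tool --commands "1 0 -0.15 0 0; 1 0 -0.3 0 0; 1 0 -0.43 0 0; 1 0 -0.43 0 0; 1 0 -0.43 0 0"

```text
t: 8.67
tool_pos: [0.4787, -0.0808, 0.0627]
tool_rot: [1.415, 1.056, -1.406]
contact_force: [7.8, -2.5, -3.3]
opening: 0.0099
```

Run:
```python
from h import *
a=np.radians(-16.0); X=np.array([np.cos(a),np.sin(a)])
s0=np.array([.5301,-.0955])@X
o=ctrl.get_obs(); print('pull',s0-o['tool_pos'][:2]@X,o['contact_force'].round(1),o['tool_pos'].round(4),o['dq'].round(3))
im,_,_=cap('top','t9'); c=im[125:255,270:370]; cv2.imwrite('pics/t9c.png',cv2.resize(cv2.convertScaleAbs(c,alpha=1.5),None,fx=6,fy=4.6*1,interpolation=cv2.INTER_CUBIC))
im,_,_=cap('side','s9'); c=im[180:280,240:450]; cv2.imwrite('pics/s9c.png',cv2.resize(cv2.convertScaleAbs(c,alpha=1.5),None,fx=3.8,fy=3.8,interpolation=cv2.INTER_CUBIC))
```

```text
pull 0.05350085462482401 [ 7.8 -2.5 -3.3] [ 0.4787 -0.0808  0.0627] [ 0.001  0.003 -0.004 -0.    -0.     0.001]
```

View pics/t9c.png

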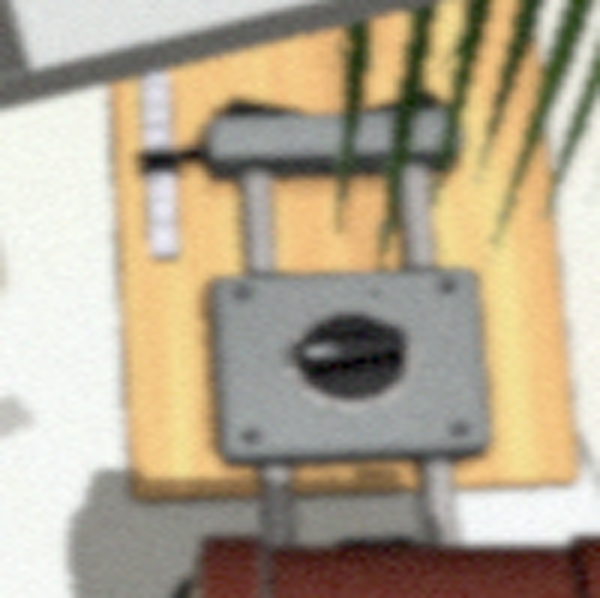

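View pics/s9c.png

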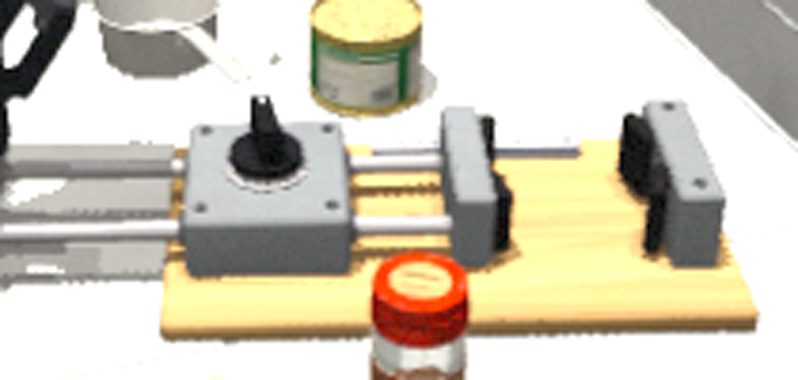

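The pointer is almost at the fin. Arm readings leave 1.1 mm, and the picture gives about 1.2 mm.

Emit:
drive_tool --commands "1 0 -0.03 0 0; 1 0 -0.03 0 0; 1 0 -0.03 0 0; 1 0 -0.03 0 0"

```text
t: 9.1
tool_pos: [0.4777, -0.0805, 0.0627]
tool_rot: [1.415, 1.056, -1.406]
contact_force: [7.8, -1.6, -4.3]
opening: 0.0101
```

Run:
```python
from h import *
a=np.radians(-16.0); X=np.array([np.cos(a),np.sin(a)]); Y=np.array([-X[1],X[0]])
s0=np.array([.5301,-.0955])@X
o=ctrl.get_obs(); print('pull',s0-o['tool_pos'][:2]@X,o['contact_force'].round(1),o['tool_pos'].round(4),o['dq'].round(3))
ims=[]
for i in range(6):
  im,_,_=cap('top','t10'); ims.append(im.astype(float))
m=np.mean(ims,0); np.save('pics/t10m.npy',m)
c=m[145:175,285:330].astype(np.uint8); cv2.imwrite('pics/t10c.png',cv2.resize(cv2.convertScaleAbs(c,alpha=1.5),None,fx=16,fy=16,interpolation=cv2.INTER_CUBIC))
O=np.array([.6302,-.124])+.08*X
# dark centroid per column -> clamp x at z=.037
g=m.max(-1)
for u in range(292,306):
  col=g[150:170,u]; w=np.clip(75-col,0,None)
  if w.sum()>20:
    v=150+(w*np.arange(20)).sum()/w.sum(); p=onplane('t10',u,v,.037)[:2]; print(u,round(v,2),int(col.min()),((p-O)@X*1000).round(2),((p-O)@Y*1000).round(1))
for tag in ['w6','t10']:
  im,d,W=cloud(tag); C=np.stack([(W[...,:2]-O)@X,(W[...,:2]-O)@Y,W[...,2]],-1)
  h=(abs(C[...,2]-.054)<.005)&(C[...,0]<-.02)&(abs(C[...,1])<.04)&(C[...,0]>-.14)
  lo=0.0 if tag=='t10' else .05
  j=(abs(C[...,2]-.064)<.005)&(C[...,0]>lo)&(C[...,0]<lo+.06)&(C[...,1]>-.03)&(C[...,1]<.04)
  print(tag,[np.percentile(C[k][:,0]*1000,[1,3,50,97,99]).round(1) for k in (h,j)],j.sum())
```

```text
pull 0.05444799212541246 [ 7.8 -1.6 -4.3] [ 0.4777 -0.0805  0.0627] [-0.001  0.002 -0.001  0.001 -0.    -0.   ]
294 159.68 39 28.01 71.5
295 159.6 21 28.1 69.2
296 159.52 20 28.17 66.9
297 159.5 21 28.1 64.7
298 159.53 26 27.93 62.4
299 159.25 34 28.47 60.1
300 158.71 43 29.63 57.8
301 158.49 43 30.05 55.5
302 158.35 34 30.27 53.2
303 158.4 28 30.04 50.9
304 158.93 42 28.67 48.7
305 160.73 42 24.32 46.6
w6 [array([-122.3, -120.7,  -74.7,  -36.3,  -35.1]), array([ 73.2,  73.5,  83.9, 100.2, 102.3])] 4018
t10 [array([-123.9, -122.4,  -84.9,  -37.8,  -36.1]), array([18.8, 19.5, 30.2, 46.3, 47.3])] 260
```

View pics/t10c.png

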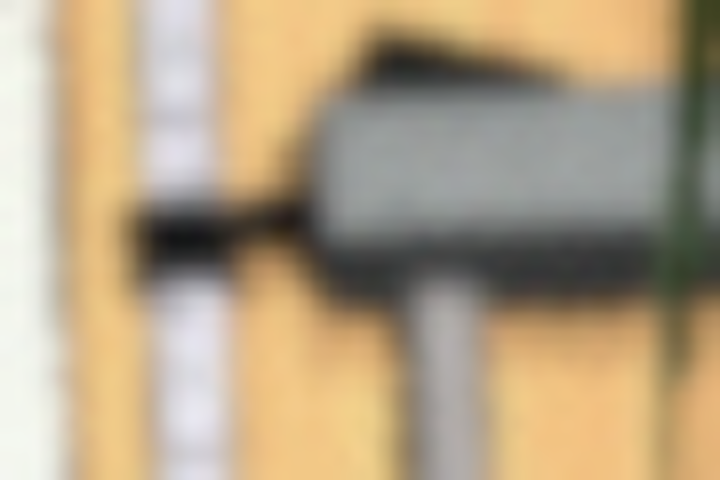

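```bash
cat > meas.py <<'E'
from h import *
a=np.radians(-16.0); X=np.array([np.cos(a),np.sin(a)]); Y=np.array([-X[1],X[0]])
O=np.array([.6302,-.124])+.08*X
def hm(tag):
  im,d,W=cloud(tag); C=np.stack([(W[...,:2]-O)@X,(W[...,:2]-O)@Y,W[...,2]],-1)*1000
  hsv=cv2.cvtColor(im,cv2.COLOR_BGR2HSV)
  # handle top: saturated, z 80-87
  hz=(hsv[...,1]>90)&(abs(C[...,2]-82)<5)&(C[...,0]<-165)&(abs(C[...,1])<40)
  h=C[hz]
  ed=[]
  for y in range(-36,36,4):
    s=h[(h[:,1]>=y)&(h[:,1]<y+4)]
    if len(s)>15: ed.append(((np.percentile(s[:,0],4)+np.percentile(s[:,0],96))/2,np.ptp(np.percentile(s[:,0],[4,96])),y,len(s)))
  ed=np.array(ed)
  k=(abs(C[...,2]-54)<3)&(C[...,0]<-30)&(C[...,0]>-135)&(C[...,1]>-45)&(C[...,1]<45)
  q=C[k]; fe=[np.percentile(q[(q[:,1]>=y)&(q[:,1]<y+5)][:,0],2) for y in range(-40,40,5) if ((q[:,1]>=y)&(q[:,1]<y+5)).sum()>20]
  print(tag,'handle mid',np.median(ed[:,0]).round(2),'w',np.median(ed[:,1]).round(1),len(ed),'z',np.median(h[:,2]).round(1),'housing front',np.median(fe).round(2),len(fe))
E
python3 - <<'E'
from meas import *
cap('wrist','w10'); print(ctrl.get_obs()['t'])
for t in ['w1','w2','w5','w6','w7','w8','w10','top0']:
  try: hm(t)
  except Exception as e: print(t,e)
E
```

```text
9.45
w1 handle mid -184.67 w 9.7 18 z 83.6 housing front -123.65 16
w2 handle mid -183.84 w 9.9 18 z 83.5 housing front -123.63 16
w5 handle mid -183.1 w 9.4 18 z 83.2 housing front -122.41 16
w6 handle mid -181.25 w 6.2 18 z 82.4 housing front -121.56 16
w7 handle mid -184.19 w 9.6 18 z 83.4 housing front -123.21 16
w8 handle mid -221.89 w 9.9 18 z 83.4 housing front -123.81 16
w10 handle mid -239.04 w 9.9 18 z 83.4 housing front -124.01 16
top0 too many indices for array: array is 1-dimensional, but 2 were indexed
```

View pics/w10.png

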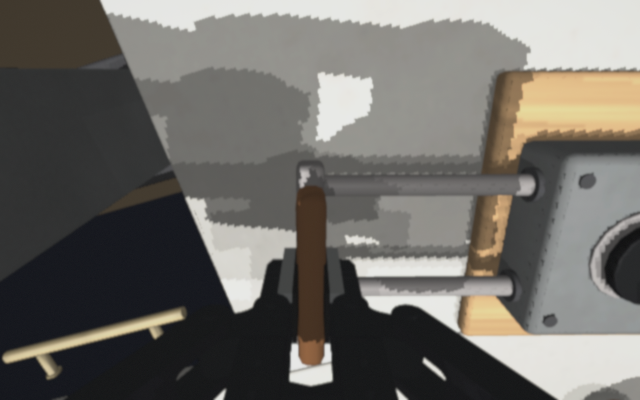

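Run:
```python
from meas import *
for tag in ['w1','w5','w6']:
  im,d,W=cloud(tag); C=np.stack([(W[...,:2]-O)@X,(W[...,:2]-O)@Y,W[...,2]],-1)*1000
  b=im.max(-1)<60
  fin=b&(C[...,2]>35)&(C[...,2]<44)&(abs(C[...,1]-66.5)<6)&(C[...,0]>20)&(C[...,0]<45)
  body=b&(C[...,2]>25)&(C[...,2]<44)&(abs(C[...,1]-66.5)<6)&(C[...,0]>15)&(C[...,0]<50)
  pt=b&(C[...,2]>26)&(C[...,2]<48)&(C[...,1]>51)&(C[...,1]<57)&(C[...,0]>75)&(C[...,0]<95)
  for n,k in (('fin',fin),('body',body),('ptr',pt)):
    if k.sum(): print(tag,n,k.sum(),np.percentile(C[k][:,0],[2,10,50,90,98]).round(1),np.percentile(C[k][:,2],[5,95]).round(1))
```

```text
w1 fin 42 [28.1 28.2 28.7 29.3 30.1] [35.3 39.9]
w1 body 126 [23.7 24.5 28.3 29.2 29.9] [28.4 39.5]
w1 ptr 45 [81.8 82.2 82.9 83.8 84.2] [31.5 42.9]
w5 fin 103 [28.5 28.8 29.4 30.7 31.1] [35.4 39.5]
w5 body 322 [24.2 24.9 28.8 29.9 30.8] [27.9 39.2]
w5 ptr 153 [82.6 82.8 83.5 84.3 85.2] [29.8 43.2]
w6 fin 104 [28.8 29.  30.  31.5 32. ] [36.  39.8]
w6 body 304 [24.7 25.4 29.1 34.7 35.4] [28.3 39.6]
w6 ptr 119 [82.9 83.2 83.6 85.4 86.1] [30.8 43.4]
```

Three views give a gap of 54.5–54.8 mm. The handle has actually moved about 54.0 mm by the wrist camera and 54.4 mm by the arm readings, so I add about half a millimetre.

Emit:
drive_tool --commands "1 0 -0.015 0 0; 1 0 -0.015 0 0; 1 0 -0.015 0 0; 1 0 -0.015 0 0"

```text
t: 9.78
tool_pos: [0.4773, -0.0804, 0.0627]
tool_rot: [1.415, 1.056, -1.405]
contact_force: [8.8, -2.1, -4.0]
opening: 0.01
```

Run:
```python
from meas import *
s0=np.array([.5301,-.0955])@X
cap('wrist','w11'); hm('w11')
o=ctrl.get_obs(); print('pull',s0-o['tool_pos'][:2]@X,o['contact_force'].round(1),o['t'],o['opening'])
im,_,_=cap('top','t11'); cap('side','s11')
cv2.imwrite('pics/t11c.png',cv2.resize(im[110:280,220:440],None,fx=3.5,fy=3.5,interpolation=cv2.INTER_CUBIC))
```

```text
w11 handle mid -239.53 w 9.9 18 z 83.4 housing front -123.94 16
pull 0.054937933991494714 [ 9.2 -2.2 -3.4] 9.8333 0.00998960166297973
```

View pics/t11c.png

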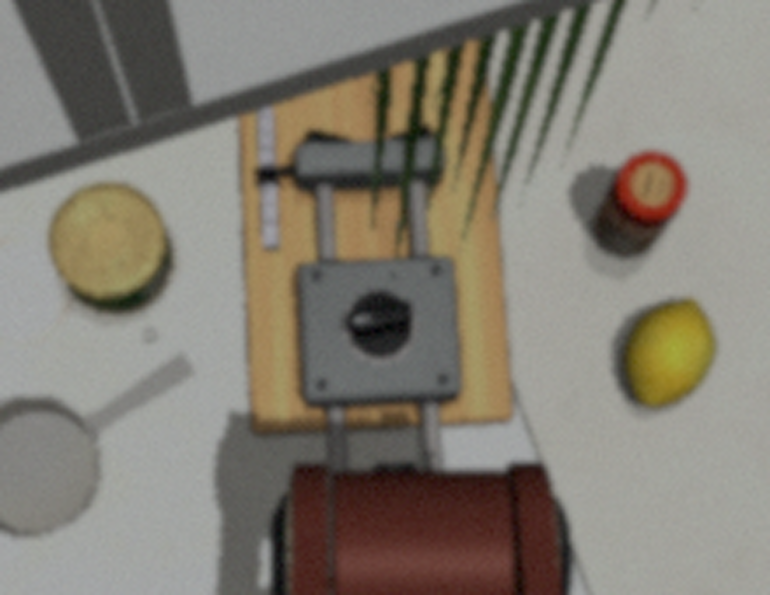

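The pointer runs straight into the clip at about (270,172) in the crop. The knob bar lies across, and the tin, jar and lemon stand where they were. I hand it in.

```bash
python3 -c "
from station import ctrl
print(ctrl.finish_job()); o=ctrl.get_obs(); print(o['t'],o['tool_pos'])"
```

```text
the job is handed in; nothing more can be done
None
the job is handed in; nothing more can be done
```

The clamp is open at the mark and handed in at about 10 s of the 48 s allowed, with the gripper still holding the handle at 80 N. No verdict was reported.

- **Lock:** I pushed the knob down about 8 mm and turned it clockwise to its stop. The stop showed as a 0.4 N m reaction. After release, the camera showed the bar turned about 80° and held 5 mm down.
- **Pull:** The pointer started 54.5–54.8 mm from the clip's fin, measured in three wrist pictures. At the end the pull was 54.9 mm by the arm's readings and about 54.6 mm by the wrist camera, against a spring force of about 9 N.
- **One disagreement:** Before a last 0.5 mm pull, a coarse check from the top camera put the jaw at about 53 mm, 1–1.5 mm short of the mark. That camera resolves only about 2.3 mm per pixel, so I trusted the wrist camera and the arm's readings. I did not repeat that check after the final pull.
- **Bystanders:** In the last top picture, judged by eye, the tin, spice jar and lemon stand where they were.

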